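# Spring-return check of a tilting mirror mount

## Task

Check the spring of the tilting mirror mount on the bench, only by pushing and pressing. Push the upright peg of its swing stop away from you as far as it goes, so that the stop leaves the plate free; press the round thumb pad on the sprung corner until the dial's pointer stands at the broad tab of the set hand, not past it, keep it there for a good second and let the plate rise; then push the peg back until the stop is fully home under the plate. Keep off the mirror and the dial's hands, lift nothing, and leave the mount and everything round it standing where it is.

Things in the scene. Friction and masses are not known exactly. Their poses are not given: they have to be found in the camera images.
- mount: the tilting mirror mount, free-standing and heavy (3.5 kg): dark steel foot 240 x 180 x 14 mm, origin at the centre of its underside; at yaw 0 x points away from the robot, y left, z up. At its front (-x) leans a white dial, top 88 mm high. Behind it, 46 to 54 mm above the bench, an L-shaped aluminium tilt plate hinges on two posts at its left (+y) edge
- tilt_plate (a joint): tilt in rad of the sprung plate about an axis along the mount's x, at y = 67 mm, 50 mm high: 0 at rest (up), 0.14 at the bottom stop. The pad is 102 mm from the axis: 10 mm of pressing is about 0.098 rad. Pressing takes 3 to 4 N to start and 0.5 N more for each mm; the spring lifts it again. With the swing stop home it can be pressed about 1 mm only
- pad_top (a point): centre of the flat top of the round steel thumb pad (28 mm across, 12 mm high) on the sprung front right corner of the tilt plate: at (7, -35, 66) mm of the mount's frame when the plate is at rest; it goes down with the plate
- pointer (a joint): angle of the dial's thin black pointer in rad: 0 at rest (leaning left), growing clockwise as seen from the robot; geared to the plate, always 8 times the tilt_plate value (4.3 mm at the tip for 1 mm of pressing)
- pointer_tip (a point): tip of the pointer, 55 mm from its arbor at (-98, -35, 34) mm of the mount's frame, just above the scale; the dial face leans back, 40 degrees from level, facing the robot and up
- set_hand (a joint): angle in rad, on the same scale as the pointer, at which the set hand stands (0.40 to 0.80, differs from start to start, stiff): when the pointer joint has this value, the pointer stands at the middle of the tab
- set_mark (a point): where the pointer tip lies when it stands at the middle of the set hand's tab. The set hand: a thin steel hand on the pointer's arbor, ending outside the pointer's tip in a broad dark tab, 14 mm wide along the arc. x of this frame points outward along the hand, y along the arc towards the pointer's rest (left)
- swing_stop (a joint): angle in rad of the swing stop, a flat steel bell crank on an upright pivot: 0 fully home (tongue under the right end of the tilt plate; starts at 0 to 0.04), 1.05 fully out, against its end stop. Grows as the peg is pushed away from the robot (counter-clockwise from above); stays where it is left; takes about 2 N at the peg
- peg_top (a point): centre of the top of the swing stop's upright black peg, 15 mm across, its top 81 mm and its foot 40 mm above the bench (below that is the crank's flat arm), 60 mm from the pivot: at (25, -127) mm of the mount's frame when home, (85, -127) mm when fully out
- stop_pivot (a point): top of the swing stop's upright pivot, 50 mm above the bench, at (55, -75) mm of the mount's frame; seen from it the peg lies in direction 240 degrees (4.19 rad, in the mount's frame, from its x axis counter-clockwise) when home and 300 degrees when fully out
- mirror: round mirror in a black cell in the L of the tilt plate, 68 mm across; origin at the centre of its underside, at (60, 14, 54) mm of the mount's frame, its top 13 to 15 mm higher. Not to be touched
- tape_white: bystander: roll of white tape, 52 mm across, 18 mm high, left of the mount; origin at the centre of its underside
- jar_beads: bystander: small white jar, 47 mm across, 45 mm high, left of the mount; origin at the centre of its underside
- bottle_primer: bystander: small amber bottle with a dark pointed cap, 34 mm across, 88 mm high, behind the mount; origin at the centre of its underside
- pen_blue: bystander: pen with a blue cap, 138 mm long, lying to the right of the mount, before the tray; origin at the centre of its underside
- uv_meter: bystander: hand-held meter with keys, 105 x 58 x 23 mm, lying flat to the right; origin at the centre of its underside
- caliper: bystander: caliper, 156 x 56 x 12 mm, lying flat to the right; origin at the centre of its underside
- wipe_pack: bystander: pale blue-grey pack of wipes, 65 x 100 x 46 mm, far to the right; origin at the centre of its underside

How it is judged:
By the outcome, as a careful person would: the job done as asked, in the order asked, and still so for the second after the job is handed in, with the robot touching nothing.
It also fails if it takes over 61 s, if anything falls off the work surface, if the arm or the gripper's body presses on something with over 40 N, if the wrist force passes 120 N, or if a joint passes its speed limit or range.

## Robot

A 6-joint arm with a two-finger parallel gripper is mounted at the origin on a cart in front of the work surface, level with it; the furniture and walls round the work are solid. World frame = base frame: x ahead of the robot, y to its left, z up, the work surface at z = 0. Lengths are in m, angles in degrees, forces in N, time in s.
With the tool pointing down it reaches from about 0.4 to 0.825 m from the base axis. Payload 7 kg.
Tool frame: the origin (TCP) lies at the very end of the fingers, on their centre line; the grasp point (between the pads) lies 19 mm behind it; z points along the fingers, y is the line along which they close (so a half turn about z gives the same grasp; the last joint's range is limited). The gripper opens to 88 mm and grips with 3 to 60 N. Pads are 19 mm wide; open, the fingers measure 130 mm over their backs; the gripper's body (78 mm by 193 mm) begins 47 mm behind the grasp point.
Start: joints at [-49.842, 20.546, 0.682, 0, -70.136, -16.507], TCP at [0.271, -0.618, 0.227] pointing down, gripper open.
Joint ranges: [-176.03, 176.03], [-82.01, 121.73], [-58.28, 71.71], [-173.87, 95.51], [-174.79, -0.11], [-173.66, 173.66]. Speed limits (degrees/s): [136.94, 136.94, 172.46, 180, 180, 180].

## Interface

Orientations are given as [roll, pitch, yaw] about the fixed x, y, z axes, in that order (R = Rz(yaw) Ry(pitch) Rx(roll)).
In Python, from plant import get_obs, snapshot, camera_params, close_job, boxes_of, cut_out, landmark_of gives the robot as it stands.
- The arm moves only by the shell command python3 -m inch 'ROWS' [OPENING]. ROWS is text: rows parted by semicolons, each of 6 numbers parted by spaces: the shift along the tool's x, y, z in units of 30 cm (1.0 is 30 cm), then the turn, a rotation vector about the tool's x, y, z in units of pi rad (1.0 is pi rad). A call has 1 to 10 rows; each row is the pose to reach, as a shift and turn from the pose commanded when the call began, along the tool's axes at that moment, turning the shorter way round; what a row does not reach only later rows make up. A row lasts 1/12 s, in which the tool goes at most 41.7 mm and 7.16 degrees, less where a joint would pass 70% of its speed; a pose out of reach is approached as far as the arm can. A call with a number of a shift or a turn outside -1 to 1 is refused whole. A call with a gripper value outside its range is refused whole. OPENING is the closure, from -1 (fully open) to 1 (shut), set as the call begins (- or left out, the last holds). The fingers move at their own pace and stop on an object; the grip force is fixed at half the most. Time passes only in rows, so rows that repeat a pose let the fingers close. It gives the time, the measured TCP pose, the force, the opening and the grip force at its end, in the units of the state.
- get_obs(): the state, without advancing time (a new reading comes with each control period).
- snapshot(name): name is "scene" or "top"; returns the picture (420x560x3 uint8, red, green, blue); there is no depth.
- camera_params(name): a dict with "mtx" (3x3 intrinsics, pixels), "k1" (the pictures are not rectified: a ray, as slopes to the right and down, at radius r is drawn at 1 + k1 r^2 times it, then the intrinsics apply), "rvec" (rotation vector, rad) and "tvec" (3), from world to camera coordinates, as OpenCV has them. Camera axes: x right, y down, z forward; pixel columns grow to the right and rows downward; lengths in m; the calibration is good to about 2 mm. A picture is of the moment at which its call begins. camera_params takes no time and is no camera call.
- close_job(): hands the job in; it is judged then, once.
Trained networks look in the newest picture that a camera, given by its name, has taken for a name from the list of things; names that differ only in an ending like _2 or _b are one class to them, and where a whole thing is asked for, a point or a joint stands for the part that bears it (a point fixed in the world has none). Each returns a list of dicts, best first, with "p" (0 to 1); they miss things now and then, are a little off and sometimes report something else, mostly with a low value. They report only what shows in the picture. A call takes as long as a camera call.
- boxes_of(camera, thing): "rect" ([left, top, width, height] in pixels, round what is visible of it).
- cut_out(camera, thing): "pixels" (420x560 bool, what is visible of it) and "rect" ([left, top, width, height] in pixels, round what is visible of it).
- landmark_of(camera, thing): "uv" ([column, row] in pixels: a listed point, or the origin of a listed thing).
The state is a dict: "clock": time; "joint_pos": joint angles; "qvel": joint speeds; "tau": joint torques, N m; "tool_pos": TCP position; "orientation": TCP orientation; "force": force on the tool from outside, world axes, zero at the start; "moment": the same for the moment, N m; "opening": finger opening in m; "gripper_force": force on a finger pad.
Only numpy, scipy, OpenCV 4.12 (cv2) and the standard library are available. Lean on these libraries where they do the work, as an engineer would, in place of code of your own. Each camera call takes 0.05 s, during which the arm holds its last target. There are 200 camera calls.

## Working session

There is one attempt and no reset: what is moved stays moved. The work goes in short steps, Python scripts to look and compute and a shell command to move; the robot and the scene stay as the last step left them, time stands still between calls to the robot, and variables do not carry over. Pictures are saved under pics/ and viewed, at most 10 in all, crops included, and the job is handed in when it is done.

```bash
mkdir -p pics; ls; cat > h.py <<'E'
import numpy as np, cv2
from plant import *
from scipy.spatial.transform import Rotation as R
from scipy.optimize import least_squares
def proj(cam,P):
    c=camera_params(cam);M=cv2.Rodrigues(np.array(c['rvec'],float))[0]
    q=np.atleast_2d(P)@M.T+np.array(c['tvec']).ravel();s=q[:,:2]/q[:,2:]
    s=s*(1+c['k1']*(s**2).sum(1,keepdims=True));m=np.array(c['mtx'])
    return s@m[:2,:2].T+m[:2,2]
def save(cam,n):
    im=snapshot(cam);cv2.imwrite('pics/'+n,im[:,:,::-1]);return im
PTS=dict(pad_top=(.007,-.035,.066),stop_pivot=(.055,-.075,.050),mirror=(.060,.014,.054),mount=(0,0,0))
def world(p,m):  # p mount pose x,y,yaw
    c,s=np.cos(p[2]),np.sin(p[2]);m=np.asarray(m)
    return np.array([p[0]+c*m[0]-s*m[1],p[1]+s*m[0]+c*m[1],m[2]])
E
cat > s1.py <<'E'
from h import *
o=get_obs();print({k:o[k] for k in('clock','tool_pos','orientation','force','opening')})
for c in('scene','top'):
    save(c,c+'1.png');p=camera_params(c);print(c,p['mtx'],p['k1'],p['rvec'],p['tvec'])
obs=[]
for c in('scene','top'):
    for t in('mount','pad_top','peg_top','stop_pivot','mirror','pointer_tip','set_mark'):
        r=landmark_of(c,t);print(c,t,[(np.round(a['uv'],1).tolist(),round(a['p'],2)) for a in r[:2]])
        if r and t in PTS and r[0]['p']>.4: obs.append((c,t,r[0]['uv']))
        if r and t=='peg_top': obs.append((c,t,r[0]['uv']))
def f(p):
    e=[]
    for c,t,uv in obs:
        m=PTS[t] if t in PTS else (.055+.06*np.cos(4.189+p[3]),-.075+.06*np.sin(4.189+p[3]),.081)
        e+=list(proj(c,world(p,m))[0]-uv)
    return np.array(e)
s=least_squares(f,[.6,-.1,0,0.02],loss='soft_l1');print(s.x,f(s.x).reshape(-1,2).round(1).tolist())
E
python3 s1.py
```

```text
pics
{'clock': 0.0, 'tool_pos': array([ 0.27057642, -0.61785866,  0.22561174]), 'orientation': array([ 1.79904825e+02, -7.34260951e-03, -1.56355828e+02]), 'force': array([-0.11651327, -0.759997  ,  0.3668386 ]), 'opening': 0.08739584093616556}
scene [[478.0729112    0.         269.8363273 ]
 [  0.         478.0729112  203.85839426]
 [  0.           0.           1.        ]] 0.04620195456011279 [ 0.84650884 -2.39655939  1.26857865] [0.44439423 0.26359924 1.18059033]
top [[480.93773534   0.         274.27461144]
 [  0.         480.93773534 209.15336435]
 [  0.           0.           1.        ]] -0.13670023402175402 [ 2.18292486 -2.14386121  0.13101006] [0.00678555 0.56160571 1.58683197]
scene mount [([236.9, 260.9], 0.95)]
scene pad_top [([240.2, 229.4], 0.59)]
scene peg_top [([254.7, 214.0], 0.77)]
scene stop_pivot [([237.1, 226.3], 0.62), ([265.2, 237.9], 0.45)]
scene mirror [([214.9, 237.7], 0.66)]
scene pointer_tip [([250.5, 248.1], 0.55)]
scene set_mark [([264.4, 242.7], 0.59)]
top mount [([222.6, 214.9], 0.58), ([230.3, 211.9], 0.18)]
top pad_top [([230.3, 209.9], 0.52)]
top peg_top [([258.1, 201.3], 0.43)]
top stop_pivot [([243.9, 195.1], 0.56)]
top mirror [([214.6, 193.6], 0.62)]
top pointer_tip [([256.9, 201.2], 0.6), ([223.6, 231.6], 0.56)]
top set_mark [([233.3, 232.2], 0.36)]
[ 0.54098066  0.19216023  0.06953116 -0.06843562] [[-2.4, -2.0], [-0.6, 3.5], [-0.2, -2.6], [-2.0, -1.9], [-1.3, 0.7], [0.5, 0.3], [1.3, 0.6], [0.3, 2.9], [-0.6, 1.1], [2.0, 2.3]]
```

```bash
python3 - <<'E'
from h import *
p=[.54098,.19216,.0695]
fs=[]
for c,(x0,y0) in(('scene',(150,150)),('top',(160,150))):
    im=cv2.imread(f'pics/{c}1.png')
    k=4;cr=cv2.resize(im[y0:y0+130,x0:x0+190],None,fx=k,fy=k,interpolation=cv2.INTER_CUBIC)
    for m in [(x,y,z) for x in(-.12,.12) for y in(-.09,.09) for z in (0,)]+list(PTS.values())+[(.025,-.127,.081)]:
        u=(proj(c,world(p,m))[0]-[x0,y0]+.5)*k;cv2.circle(cr,tuple(int(v) for v in u),3,(0,0,255),1)
    cv2.imwrite(f'pics/{c}1z.png',cr)
E
```

```text
(no output)
```

View pics/scene1z.png

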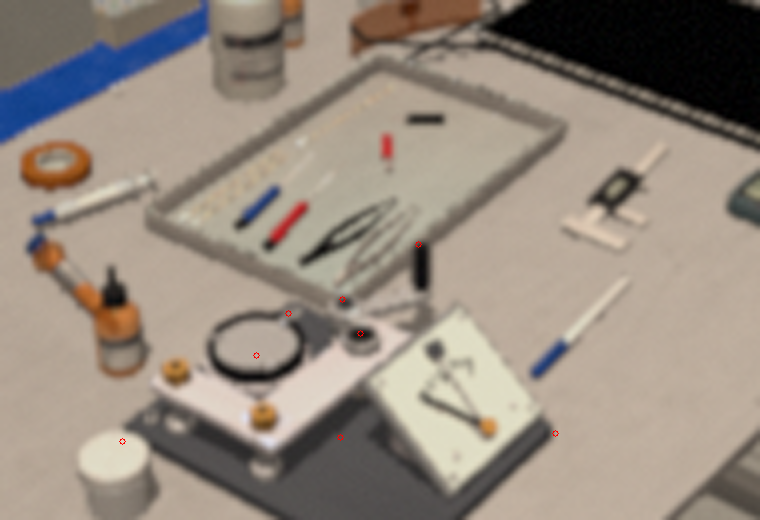

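View pics/top1z.png

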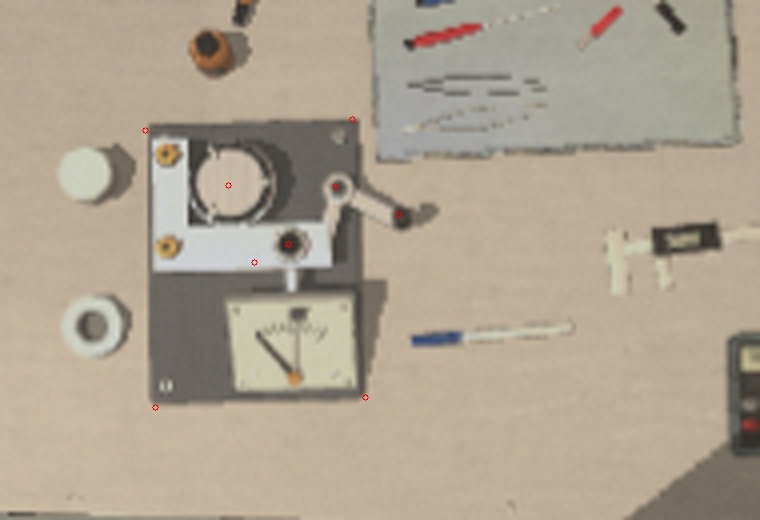

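View pics/scene1.png

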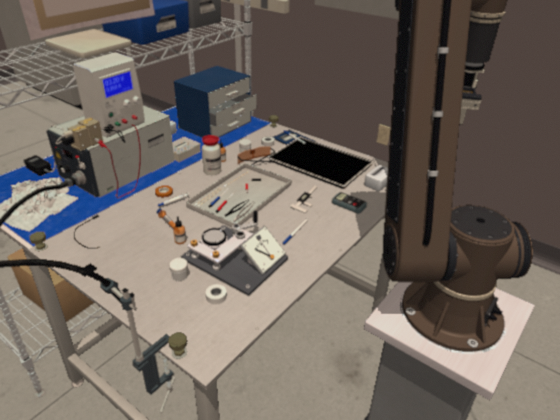

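```bash
cat > fit.py <<'E'
from h import *
T=lambda u,v:(160+u/4-.5+.125,150+v/4-.375);S=lambda u,v:(150+u/4-.375,150+v/4-.375)
L=[('top',T(150,123),(.12,.09,.014)),('top',T(358,120),(.12,-.09,.014)),('top',T(150,403),(-.12,.09,.014)),('top',T(366,398),(-.12,-.09,.014)),
('top',T(290,243),PTS['pad_top']),('top',T(338,187),PTS['stop_pivot']),('top',T(401,213),'peg'),
('scene',S(361,334),PTS['pad_top']),('scene',S(343,302),PTS['stop_pivot']),('scene',S(421,247),'peg'),('scene',S(552,426),(-.12,-.09,.014))]
def f(p):
    e=[]
    for c,uv,m in L:
        if m=='peg': m=(.055+.06*np.cos(4.189+p[3]),-.075+.06*np.sin(4.189+p[3]),.081)
        e+=list(proj(c,world(p,m))[0]-uv)
    return np.array(e)
s=least_squares(f,[.54,.19,0.05,0.02],loss='soft_l1');p=s.x;print(p,f(p).reshape(-1,2).round(1).tolist())
# set hand angle: from 'top' by dial geometry; face plane leans 40deg from level
a=np.array([-.098,-.035,.034]);up=np.array([np.cos(np.radians(40)),0,np.sin(np.radians(40))])
def tip(t,r=.055): return a+r*(up*np.cos(t)+np.array([0,1,0])*np.sin(t))
def ang(c,uv,r):
    g=np.radians(np.arange(-70,90,.1));q=np.array([proj(c,world(p,tip(t,r)))[0] for t in g]);d=np.hypot(*(q-uv).T);i=d.argmin();return np.degrees(g[i]),d[i]
print('arbor',[(proj('top',world(p,a))[0]-[160,150])*4,(proj('scene',world(p,a))[0]-150)*4])
print('ptr',ang('top',T(260,334),.055),ang('scene',S(422,396),.055))
for r in(.06,.066): print('tab',r,ang('top',T(298,313),r),ang('scene',S(435,350),r))
for n,m in (('pad',PTS['pad_top']),('pivot',PTS['stop_pivot']),('peg',(.025,-.127,.081)),('pegout',(.085,-.127,.081))):print(n,world(p,m).round(4))
E
python3 fit.py
```

```text
[0.54217275 0.19138724 0.0398178  0.02934174] [[-0.6, -0.0], [-0.3, -0.5], [-0.3, -0.1], [-1.2, 0.1], [-0.2, 0.1], [-0.0, 0.1], [-0.1, 0.5], [-0.0, -0.4], [0.5, -1.0], [-0.1, -1.0], [0.7, -1.3]]
arbor [array([292.36680394, 371.06940313]), array([481.33156261, 426.17152124])]Traceback (most recent call last):
  File "fit.py", line 19, in <module>
    print('ptr',ang('top',T(260,334),.055),ang('scene',S(422,396),.055))
                                           ~~~^^^^^^^^^^^^^^^^^^^^^^^^^
  File "fit.py", line 17, in ang
    g=np.radians(np.arange(-70,90,.1));q=np.array([proj(c,world(p,tip(t,r)))[0] for t in g]);d=np.hypot(*(q-uv).T);i=d.argmin();return np.degrees(g[i]),d[i]
                                                   ~~~~^^^^^^^^^^^^^^^^^^^^^
  File "h.py", line 6, in proj
    c=camera_params(cam);M=cv2.Rodrigues(np.array(c['rvec'],float))[0]
ValueError: time passes only in moves, steps and waits
```

```bash
sed -i 's/^def proj/import functools\n@functools.lru_cache(None)\ndef CP(c): return camera_params(c)\ndef proj/; s/c=camera_params(cam);M/c=CP(cam);M/' h.py; python3 fit.py; python3 -c "
from h import *;print(get_obs()['clock'])"
```

```text
[0.54217275 0.19138724 0.0398178  0.02934174] [[-0.6, -0.0], [-0.3, -0.5], [-0.3, -0.1], [-1.2, 0.1], [-0.2, 0.1], [-0.0, 0.1], [-0.1, 0.5], [-0.0, -0.4], [0.5, -1.0], [-0.1, -1.0], [0.7, -1.3]]
arbor [array([292.36680394, 371.06940313]), array([481.33156261, 426.17152124])]
ptr (np.float64(30.399999999994293), np.float64(1.8901254005819919)) (np.float64(31.29999999999424), np.float64(2.006860703320573))
tab 0.06 (np.float64(-6.700000000003599), np.float64(0.348746091851927)) (np.float64(-7.500000000003552), np.float64(0.5480186771104575))
tab 0.066 (np.float64(-6.700000000003599), np.float64(1.1439082156813882)) (np.float64(-7.800000000003535), np.float64(1.6642315575463082))
pad [0.5506 0.1567 0.066 ]
pivot [0.6001 0.1186 0.05  ]
peg [0.5722 0.0655 0.081 ]
pegout [0.6322 0.0679 0.081 ]
0.8
```

```bash
cat > row.py <<'E'
from h import *
import sys
P=[.54217,.19139,.0398]
def row(m,yaw=None):  # mount-frame target -> row text
    o=get_obs();A=R.from_euler('xyz',o['orientation'],degrees=True)
    B=R.from_euler('xyz',[180,0,180+np.degrees(P[2]) if yaw is None else yaw],degrees=True)
    t=A.inv().apply(world(P,m)-o['tool_pos'])/.3;r=(A.inv()*B).as_rotvec()/np.pi
    return ' '.join('%.4f'%v for v in [*t,*r])
def inmount():
    o=get_obs();d=np.array(o['tool_pos'])-[P[0],P[1],0];c,s=np.cos(P[2]),np.sin(P[2])
    return np.round([c*d[0]+s*d[1],-s*d[0]+c*d[1],d[2]],4)
if __name__=='__main__':
    o=get_obs();print(o['clock'],'mount',inmount(),'F',np.round(o['force'],1),'rpy',np.round(o['orientation'],2))
    for a in sys.argv[1:]: print(a,':',row([float(v) for v in a.split(',')]))
E
python3 row.py -.19,-.45,.2 -.04,-.127,.15 -.02,-.127,.05
python3 - <<'E'
from h import *
for c in('scene','top'):
    q=CP(c);print(c,-cv2.Rodrigues(np.array(q['rvec']))[0].T@np.array(q['tvec']).ravel())
E
```

```text
0.8 mount [-0.3035 -0.7982  0.2266] F [-0.7  0.8 -0.6] rpy [ 180.     -0.   -156.35]
-.19,-.45,.2 : -0.7751 0.9431 0.0886 0.0000 -0.0000 0.1187
-.04,-.127,.15 : -1.6331 1.7636 0.2553 0.0000 -0.0000 0.1187
-.02,-.127,.05 : -1.6952 1.7393 0.5886 0.0000 -0.0000 0.1187
scene [-0.160449    0.92752824  0.88017714]
top [0.37311352 0.02248285 1.64126889]
```

```bash
python3 -m inch '-.775 .943 .089 0 0 .1187;-.775 .943 .089 0 0 .1187;-.775 .943 .089 0 0 .1187;-.775 .943 .089 0 0 .1187;-.775 .943 .089 0 0 .1187;-.775 .943 .089 0 0 .1187;-.775 .943 .089 0 0 .1187;-.775 .943 .089 0 0 .1187;-.775 .943 .089 0 0 .1187;-.775 .943 .089 0 0 .1187' 1; python3 row.py -.03,-.13,.15 -.03,-.13,.05
```

```text
clock: 1.63
tool_pos: [0.3713, -0.2614, 0.2001]
orientation: [180.0, 0.1, -177.5]
force: [-0.8, -0.9, -0.2]
opening: 0.0264
gripper_force: 0.0
1.6333 mount [-0.1888 -0.4457  0.2001] F [-0.8 -0.9 -0.2] rpy [ 1.7997e+02  9.0000e-02 -1.7746e+02]
-.03,-.13,.15 : -0.5337 1.0497 0.1684 0.0002 0.0005 0.0014
-.03,-.13,.05 : -0.5331 1.0495 0.5017 0.0002 0.0005 0.0014
```

```bash
python3 -m inch '-.5 1 .16 0 0 0;-.5 1 .16 0 0 0;-.5 1 .16 0 0 0;-.5 1 .16 0 0 0;-.5 1 .16 0 0 0;-.5 1 .16 0 0 0;-.5 1 .16 0 0 0;-.5 1 .16 0 0 0;-.5 1 .16 0 0 0;-.5 1 .16 0 0 0' ; python3 row.py -.03,-.13,.15 -.03,-.13,.05; python3 -c "
from h import *
for c in ('scene','top'): cv2.imwrite(f'pics/{c}2.png',cv2.resize(snapshot(c)[60:340,100:460,::-1],None,fx=2,fy=2,interpolation=cv2.INTER_CUBIC))
import numpy as n
a=[cv2.imread(f'pics/{c}2.png') for c in ('scene','top')]
cv2.imwrite('pics/m2.png',cv2.resize(n.vstack(a)[:, :],(384,600)) )"
```

```text
clock: 2.47
tool_pos: [0.509, 0.042, 0.1512]
orientation: [-180.0, -0.0, -177.5]
force: [-0.2, -0.4, -0.5]
opening: 0.0003
gripper_force: 0.0
2.4667 mount [-0.0391 -0.148   0.1512] F [-0.2 -0.4 -0.5] rpy [-1.7998e+02 -4.0000e-02 -1.7754e+02]
-.03,-.13,.15 : -0.0304 0.0599 0.0040 -0.0001 -0.0002 0.0010
-.03,-.13,.05 : -0.0306 0.0600 0.3373 -0.0001 -0.0002 0.0010
```

View pics/m2.png

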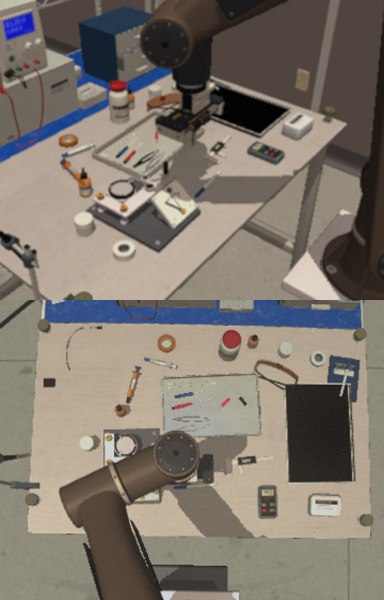

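```bash
python3 -m inch '-.1 .043 .1 0 0 0;-.1 .043 .2 0 0 0;-.1 .043 .3 0 0 0;-.1 .043 .34 0 0 0;-.1 .043 .34 0 0 0;-.1 .043 .34 0 0 0;-.1 .043 .34 0 0 0' ; python3 row.py 0.06,-.135,.05 0.068,-.135,.05
```

```text
clock: 3.15
tool_pos: [0.5384, 0.0535, 0.0513]
orientation: [180.0, 0.1, -177.8]
force: [-0.1, 0.2, 0.4]
opening: 0.0002
gripper_force: 0.0
3.15 mount [-0.0092 -0.1377  0.0513] F [-0.1  0.2  0.4] rpy [ 1.7997e+02  1.1000e-01 -1.7775e+02]
0.06,-.135,.05 : -0.2307 0.0091 0.0049 0.0002 0.0006 -0.0002
0.068,-.135,.05 : -0.2574 0.0091 0.0050 0.0002 0.0006 -0.0002
```

```bash
python3 -m inch '-.03 0 .005 0 0 0;-.06 0 .005 0 0 0;-.08 0 .005 0 0 0;-.1 0 .005 0 0 0;-.12 0 .005 0 0 0;-.14 0 .005 0 0 0;-.16 0 .005 0 0 0;-.18 0 .005 0 0 0;-.2 0 .005 0 0 0;-.2 0 .005 0 0 0' ; python3 - <<'E'
from h import *
from row import inmount
print(inmount())
im=save('scene','s3.png')
r=landmark_of('scene','peg_top');print([(a['uv'],a['p']) for a in r[:2]])
P=[.54217,.19139,.0398]
for t in (0.03,.5,.6,.7,.8,.9,1.05): print(t,proj('scene',world(P,(.055+.06*np.cos(4.189+t),-.075+.06*np.sin(4.189+t),.081)))[0].round(1))
cv2.imwrite('pics/s3z.png',cv2.resize(im[150:280,150:340,::-1],None,fx=4,fy=4,interpolation=cv2.INTER_CUBIC))
E
```

```text
clock: 3.98
tool_pos: [0.5994, 0.057, 0.0484]
orientation: [180.0, 0.1, -177.7]
force: [-0.2, 0.4, -0.2]
opening: 0.0008
gripper_force: 0.0
[ 0.0519 -0.1366  0.0484]
[([242.9, 205.2], 0.62)]
0.03 [254.8 210.4]
0.5 [249.  206.1]
0.6 [247.4 205.4]
0.7 [245.6 204.8]
0.8 [243.8 204.3]
0.9 [241.9 204. ]
1.05 [238.9 203.6]
```

View pics/s3z.png

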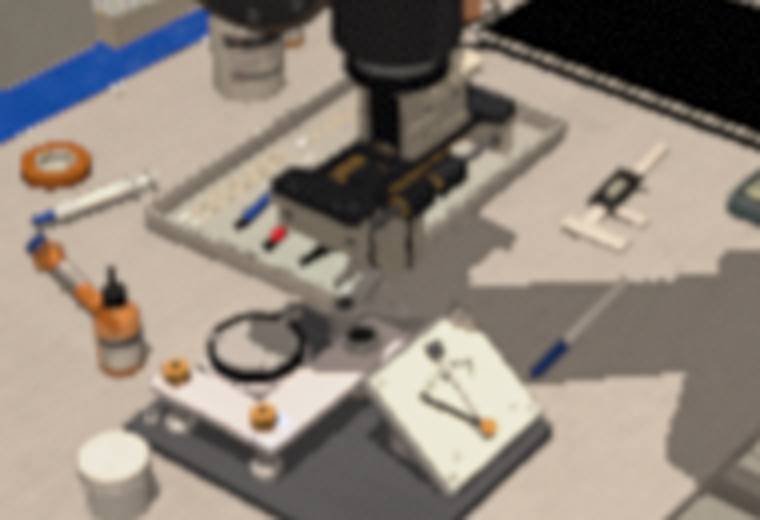

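```bash
python3 -m inch '-.015 0 0 0 0 0;-.03 0 0 0 0 0;-.04 0 0 0 0 0;-.05 0 0 0 0 0;-.05 0 0 0 0 0' ; python3 row.py .068,-.137,.049;python3 -m inch '-.003 0 0 0 0 0;-.006 0 0 0 0 0;-.006 0 0 0 0 0' ; python3 row.py .068,-.137,.049
```

```text
clock: 4.5
tool_pos: [0.6127, 0.0571, 0.0482]
orientation: [180.0, -0.0, -177.7]
force: [-3.2, 1.7, 0.1]
opening: 0.0004
gripper_force: 1.4
4.5 mount [ 0.0651 -0.137   0.0482] F [-3.2  1.7  0.1] rpy [ 1.8000e+02 -3.0000e-02 -1.7771e+02]
.068,-.137,.049 : -0.0096 -0.0002 -0.0028 0.0000 -0.0002 0.0001
clock: 4.75
tool_pos: [0.6129, 0.0571, 0.048]
orientation: [-180.0, -0.2, -177.7]
force: [-7.9, 4.4, 2.6]
opening: 0.0006
gripper_force: 4.0
4.75 mount [ 0.0653 -0.137   0.048 ] F [-7.9  4.4  2.6] rpy [-1.8000e+02 -1.5000e-01 -1.7772e+02]
.068,-.137,.049 : -0.0089 0.0001 -0.0032 -0.0000 -0.0009 -0.0000
```

```bash
python3 -m inch '.05 0 0 0 0 0;.1 0 0 0 0 0;.12 0 -.08 0 0 0;.15 0 -.16 0 0 0;.2 .1 -.16 0 0 0;.2 .2 -.16 0 0 0;.2 .33 -.16 0 0 0;.2 .34 -.12 0 0 0;.2 .34 -.1 0 0 0;.2 .34 -.1 0 0 0' ; python3 - <<'E'
from h import *
from row import inmount,row
print(inmount(),row((.005,-.036,.066)))
im=save('scene','s4.png')
for t in('peg_top','pointer_tip','set_mark','pad_top'):
    print(t,[(a['uv'],a['p']) for a in landmark_of('scene',t)[:2]])
cv2.imwrite('pics/s4z.png',cv2.resize(im[180:280,200:300,::-1],None,fx=6,fy=6,interpolation=cv2.INTER_CUBIC))
E
```

```text
clock: 5.58
tool_pos: [0.5498, 0.1562, 0.0771]
orientation: [-179.9, -0.1, -177.7]
force: [-0.4, 0.8, -0.5]
opening: 0.0003
gripper_force: 0.0
[ 0.0062 -0.0355  0.0771] 0.0040 -0.0017 0.0371 -0.0003 -0.0005 0.0002
peg_top []
pointer_tip [([254.3, 250.5], 0.59)]
set_mark [([263.4, 238.3], 0.42)]
pad_top [([239.3, 229.4], 0.6)]
```

View pics/s4z.png

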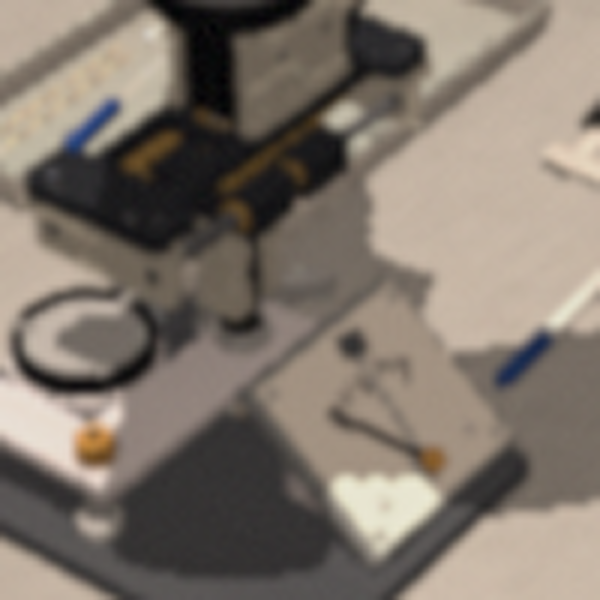

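```bash
cat > dial.py <<'E'
from h import *
from row import P
a=np.array([-.098,-.035,.034]);up=np.array([np.cos(np.radians(40)),0,np.sin(np.radians(40))]);G=np.arange(-70,90,.1)
def tip(t,r=.055): return a+r*(up*np.cos(t)+np.array([0,1,0])*np.sin(t))
def ang(c,hub,pt,r=.055): # direction only, deg, left positive
    h=proj(c,world(P,a))[0];q=np.array([proj(c,world(P,tip(np.radians(t),r)))[0] for t in G])-h
    d=np.array(pt,float)-hub;da=np.angle((q[:,0]+1j*q[:,1])/(d[0]+1j*d[1]));i=abs(da).argmin();return round(G[i],1),round(np.hypot(*d)/np.hypot(*q[i]),3)
if __name__=='__main__':
    for c,k,hub,p,t in(('top',4,(295,377),(259,333),(299,314)),('scene',4,(488,427),(422,396),(435,350)),('scene',6,(432,460),(337,412),(352,345))):
        f=lambda u:np.array(u)/k
        A=ang(c,f(hub),f(p));B=ang(c,f(hub),f(t),.062);print(c,A,B,'set rad',np.radians(A[0]-B[0]))
E
python3 dial.py
```

```text
top (np.float64(30.2), np.float64(0.969)) (np.float64(-6.4), np.float64(1.047)) set rad 0.6387905062299246
scene (np.float64(32.3), np.float64(0.958)) (np.float64(-3.9), np.float64(1.015)) set rad 0.6318091892219472
scene (np.float64(30.5), np.float64(0.926)) (np.float64(-3.5), np.float64(1.014)) set rad 0.5934119456780721
```

```bash
python3 -m inch '.004 -.001 .015 0 0 0;.004 -.001 .03 0 0 0;.004 -.001 .035 0 0 0;.004 -.001 .04 0 0 0;.004 -.001 .04 0 0 0'; python3 -m inch '0 0 .005 0 0 0;0 0 .01 0 0 0;0 0 .01 0 0 0;0 0 .01 0 0 0'
```

```text
clock: 6.25
tool_pos: [0.5489, 0.1557, 0.0661]
orientation: [-180.0, -0.0, -177.7]
force: [-0.8, -1.7, 3.5]
opening: 0.0008
gripper_force: 1.6
clock: 6.58
tool_pos: [0.5491, 0.1557, 0.0635]
orientation: [-180.0, -0.0, -177.7]
force: [-1.1, -4.7, 4.9]
opening: 0.0005
gripper_force: 2.6
```

```bash
python3 -m inch '0 0 .004 0 0 0;0 0 .008 0 0 0;0 0 .012 0 0 0;0 0 .012 0 0 0;0 0 .012 0 0 0'; python3 - <<'E'
from h import *
im=save('scene','s5.png')
for t in('pointer_tip','set_mark'):
    print(t,[(a['uv'],a['p']) for a in landmark_of('scene',t)[:2]])
print(get_obs()['tool_pos'])
cv2.imwrite('pics/s5z.png',cv2.resize(im[220:280,230:300,::-1],None,fx=10,fy=10,interpolation=cv2.INTER_CUBIC))
E
```

```text
clock: 7.0
tool_pos: [0.5492, 0.1556, 0.0601]
orientation: [-180.0, -0.0, -177.7]
force: [-1.4, -5.9, 6.5]
opening: 0.0005
gripper_force: 3.7
pointer_tip [([258.1, 241.4], 0.48)]
set_mark [([294.0, 232.3], 0.67), ([262.6, 238.9], 0.37)]
[0.54918809 0.15559741 0.06021672]
```

View pics/s5z.png

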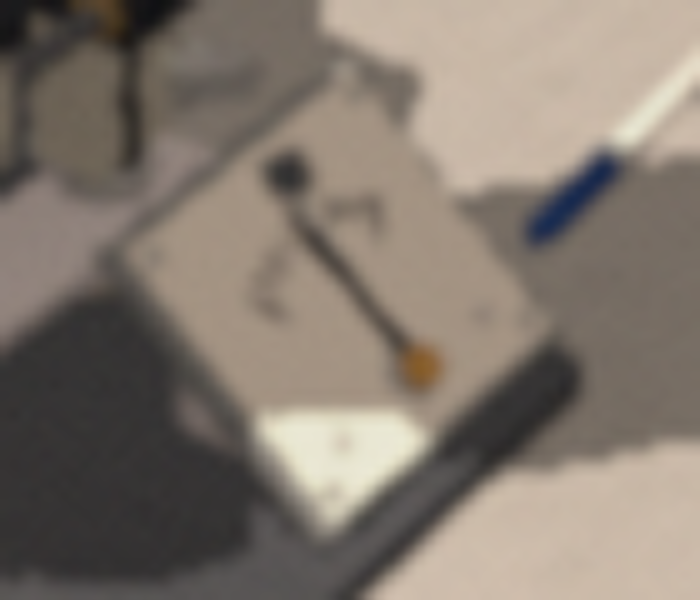

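```bash
python3 - <<'E'
from dial import *
im=cv2.imread('pics/s5.png').astype(float);g=im.mean(2)
hub=np.array([23+42.0-.45+207,0])
hub=np.array([230+420/10-.45,220+367/10-.45]);print('px hub',hub)
h=proj('scene',world(P,a))[0];off=hub-h;print('off',off)
print(ang('scene',(420,367),(290,205)),ang('scene',(420,367),(288,175),.062))
for n in('s4','s5'):
    g=cv2.imread(f'pics/{n}.png').mean(2).astype(np.float32)
    def samp(t,rs): 
        u=np.array([proj('scene',world(P,tip(np.radians(t),r)))[0] for r in rs])+off
        return cv2.remap(g,u[:,:1].astype(np.float32),u[:,1:].astype(np.float32),cv2.INTER_CUBIC).mean()
    T=np.arange(-30,45,1.)
    for nm,rs in(('ptr',np.linspace(.02,.05,10)),('tab',np.linspace(.058,.066,5))):
        v=np.array([samp(t,rs) for t in T]);w=np.clip(np.median(v)-8-v,0,None);i=v.argmin();m=abs(T-T[i])<10
        print(n,nm,T[i],'centroid',(w*T)[m].sum()/w[m].sum(),v.round(0).astype(int)[::2].tolist())
E
```

```text
px hub [271.55 256.25]
off [ 1.21714678 -0.29425437]
(np.float64(1.5), np.float64(10.186)) (np.float64(-3.9), np.float64(10.122))
s4 ptr 33.0 centroid 32.39661587604054 [138, 134, 133, 134, 136, 138, 139, 139, 138, 137, 136, 134, 131, 128, 124, 122, 121, 122, 125, 130, 135, 138, 140, 140, 139, 136, 132, 126, 117, 104, 92, 84, 87, 97, 112, 125, 135, 140]
s4 tab -4.0 centroid -3.9172208206989114 [145, 146, 146, 146, 146, 146, 146, 144, 137, 122, 98, 76, 64, 60, 62, 74, 96, 120, 136, 144, 147, 146, 146, 146, 146, 146, 145, 145, 146, 146, 146, 145, 145, 145, 145, 146, 146, 146]
s5 ptr 3.0 centroid 2.609027570189465 [139, 136, 134, 135, 137, 139, 140, 140, 139, 138, 135, 132, 126, 115, 102, 90, 82, 83, 93, 107, 120, 130, 136, 139, 140, 141, 142, 143, 143, 143, 143, 142, 139, 138, 139, 142, 145, 147]
s5 tab -4.0 centroid -3.833300429064631 [147, 147, 147, 147, 148, 148, 147, 146, 138, 123, 99, 77, 65, 60, 63, 75, 95, 118, 136, 146, 148, 148, 147, 147, 147, 147, 147, 147, 147, 147, 147, 147, 147, 147, 147, 147, 147, 147]
```

```bash
cat > lines.py <<'E'
from dial import *
h0=proj('scene',world(P,a))[0]
def dark(n,off,rs,T,win=10):
    g=cv2.imread(f'pics/{n}.png').mean(2).astype(np.float32);out=[]
    for r in rs:
        u=np.array([proj('scene',world(P,tip(np.radians(t),r)))[0] for t in T])+off
        v=cv2.remap(g,u[:,:1].astype(np.float32),u[:,1:].astype(np.float32),cv2.INTER_CUBIC).ravel()
        i=v.argmin();m=abs(T-T[i])*r<win*.05;w=np.clip(np.median(v)-12-v,0,None)*m;out.append((u*w[:,None]).sum(0)/w.sum())
    return np.array(out)
def line(p): c=p.mean(0);d=np.linalg.svd(p-c)[2][0];return c,d,abs((p-c)@[-d[1],d[0]]).max()
off=np.array([1.2,-.3]);rs=np.arange(.022,.051,.002)
def isect(A,B): s=np.linalg.solve(np.c_[A[1],-B[1]],B[0]-A[0]);return A[0]+s[0]*A[1]
if __name__=='__main__':
    import sys
    A=line(dark('s4',off,rs,np.arange(20,45,.5)));tab=dark('s4',off,np.arange(.056,.068,.001),np.arange(-20,12,.5)).mean(0)
    H=line(dark('s4',off,np.arange(.024,.046,.002),np.arange(-8,12,.5),5));B=line(dark(sys.argv[1],off,rs,np.arange(-25,18,.5)))
    x=isect(A,B);print('resid',A[2],H[2],B[2],'hub AB',x,'hub AH',isect(A,H),'h0',h0,'tab',tab)
    for xx in (x,h0,h0+off):
        print([ang('scene',xx,xx+(q if (q@(tab-xx))>0 else -q))[0] for q in(A[1],H[1],B[1])],ang('scene',xx,tab,.062))
    n=B[1];print('tab off line B px',(tab-B[0])@[-n[1],n[0]],'off hand line',(tab-H[0])@[-H[1][1],H[1][0]])
E
python3 lines.py s5
```

```text
lines.py:8: RuntimeWarning: invalid value encountered in divide
  i=v.argmin();m=abs(T-T[i])*r<win*.05;w=np.clip(np.median(v)-12-v,0,None)*m;out.append((u*w[:,None]).sum(0)/w.sum())
Traceback (most recent call last):
  File "lines.py", line 16, in <module>
    H=line(dark('s4',off,np.arange(.024,.046,.002),np.arange(-8,12,.5),5));B=line(dark(sys.argv[1],off,rs,np.arange(-25,18,.5)))
  File "lines.py", line 10, in line
    def line(p): c=p.mean(0);d=np.linalg.svd(p-c)[2][0];return c,d,abs((p-c)@[-d[1],d[0]]).max()
                               ~~~~~~~~~~~~~^^^^^
numpy.linalg.LinAlgError: SVD did not converge
```

```bash
sed -i 's/np.median(v)-12-v/np.percentile(v,75)-4-v/' lines.py; python3 lines.py s5
```

```text
resid 0.17329645970129903 0.33485005414104824 0.15427698395008432 hub AB [271.38948725 255.87774414] hub AH [272.91944328 256.5488173 ] h0 [270.33285322 256.54425437] tab [258.50680574 237.32801024]
[np.float64(33.8), np.float64(5.6), np.float64(3.2)] (np.float64(-3.6), np.float64(0.981))
[np.float64(33.8), np.float64(5.6), np.float64(3.2)] (np.float64(-7.6), np.float64(0.981))
[np.float64(33.8), np.float64(5.6), np.float64(3.2)] (np.float64(-3.9), np.float64(0.998))
tab off line B px 2.1153618751626935 off hand line 2.154159240647977
```

```bash
python3 -m inch '0 0 .002 0 0 0;0 0 .0035 0 0 0;0 0 .0035 0 0 0;0 0 .0035 0 0 0'; python3 - <<'E'
from h import *
im=save('scene','s6.png')
for t in('pointer_tip','set_mark'):
    print(t,[(a['uv'],a['p']) for a in landmark_of('scene',t)[:2]])
print(get_obs()['tool_pos'])
a=[cv2.resize(i[228:268,245:285],None,fx=9,fy=9,interpolation=cv2.INTER_CUBIC) for i in (cv2.imread('pics/s4.png'),im[:,:,::-1])]
cv2.imwrite('pics/s6z.png',np.hstack(a))
E
python3 lines.py s6
```

```text
clock: 7.48
tool_pos: [0.5492, 0.1555, 0.0592]
orientation: [-180.0, -0.0, -177.7]
force: [-1.8, -5.2, 7.9]
opening: 0.0003
gripper_force: 4.0
pointer_tip []
set_mark [([261.8, 240.2], 0.39)]
[0.54919659 0.15554353 0.0592149 ]
resid 0.17329645970129903 0.33485005414104824 0.43975986232357134 hub AB [271.7397935  256.03139635] hub AH [272.91944328 256.5488173 ] h0 [270.33285322 256.54425437] tab [258.50680574 237.32801024]
[np.float64(33.8), np.float64(5.6), np.float64(0.9)] (np.float64(-2.9), np.float64(0.995))
[np.float64(33.8), np.float64(5.6), np.float64(0.9)] (np.float64(-7.6), np.float64(0.981))
[np.float64(33.8), np.float64(5.6), np.float64(0.9)] (np.float64(-3.9), np.float64(0.998))
tab off line B px 1.1982360324985022 off hand line 2.154159240647977
```

View pics/s6z.png

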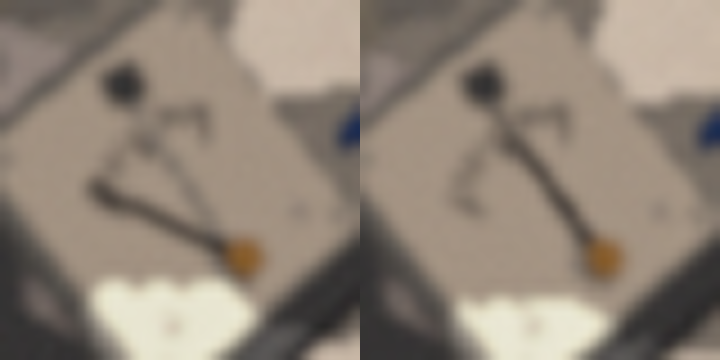

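```bash
python3 - <<'E'
from lines import *
off=np.array([1.2,-.3])
# angle of darkest centroid per radius, fixed hub (face-plane geometry)
def prof(n,rs,T,off):
    g=cv2.imread(f'pics/{n}.png').mean(2).astype(np.float32);o=[]
    for r in rs:
        u=np.array([proj('scene',world(P,tip(np.radians(t),r)))[0] for t in T])+off
        v=cv2.remap(g,u[:,:1].astype(np.float32),u[:,1:].astype(np.float32),cv2.INTER_CUBIC).ravel()
        i=v.argmin();m=abs(T-T[i])*r<.35;w=np.clip(np.percentile(v[m],80)-v,0,None)*m;o.append((w*T).sum()/w.sum())
    return np.array(o).round(1)
rs=np.arange(.016,.068,.003);print((rs*1e3).round())
for n,T in(('s4',np.arange(20,48,.5)),('s4',np.arange(-16,16,.5)),('s5',np.arange(-16,16,.5)),('s6',np.arange(-16,16,.5))):print(n,prof(n,rs,T,off).tolist())
E
```

```text
[16. 19. 22. 25. 28. 31. 34. 37. 40. 43. 46. 49. 52. 55. 58. 61. 64. 67.]
s4 [31.5, 32.1, 32.3, 32.2, 32.0, 31.9, 31.8, 31.8, 32.6, 33.4, 33.4, 32.7, 32.1, 32.7, 34.0, 23.3, 23.5, 24.0]
s4 [10.0, 5.2, 2.2, 0.7, 0.1, -0.6, -0.5, -0.2, 1.6, 3.0, 3.7, -12.5, -2.8, -3.3, -4.0, -4.0, -3.8, -3.7]
s5 [3.6, 3.7, 3.6, 2.7, 2.1, 2.0, 2.0, 2.4, 2.7, 2.7, 2.7, 3.2, 2.5, -0.1, -3.7, -4.0, -3.8, -3.6]
s6 [-0.8, -1.4, -1.0, -0.9, -1.5, -2.1, -1.6, -1.0, -0.5, 0.8, 1.0, -1.1, -1.8, -2.7, -3.9, -4.1, -3.9, -3.6]
```

```bash
python3 -m inch '0 0 .0015 0 0 0;0 0 .0015 0 0 0;0 0 .0015 0 0 0;0 0 .0015 0 0 0;0 0 .0015 0 0 0;0 0 .0015 0 0 0;0 0 .0015 0 0 0;0 0 .0015 0 0 0'; cat > chk.py <<'E'
from lines import *
import sys
n=sys.argv[1];save('scene',n+'.png')
g=cv2.imread(f'pics/{n}.png').mean(2).astype(np.float32);off=np.array([1.2,-.3]);T=np.arange(-16,16,.5);o=[]
for r in np.arange(.016,.068,.003):
    u=np.array([proj('scene',world(P,tip(np.radians(t),r)))[0] for t in T])+off
    v=cv2.remap(g,u[:,:1].astype(np.float32),u[:,1:].astype(np.float32),cv2.INTER_CUBIC).ravel()
    i=v.argmin();m=abs(T-T[i])*r<.35;w=np.clip(np.percentile(v[m],80)-v,0,None)*m;o.append(round((w*T).sum()/w.sum(),1))
print(o)
E
python3 chk.py s7
```

```text
clock: 8.3
tool_pos: [0.5492, 0.1555, 0.0588]
orientation: [-179.9, -0.0, -177.7]
force: [-1.2, -6.2, 7.6]
opening: 0.0006
gripper_force: 4.1
[np.float64(-3.2), np.float64(-2.1), np.float64(-2.1), np.float64(-2.2), np.float64(-3.2), np.float64(-2.9), np.float64(-2.7), np.float64(-3.3), np.float64(-2.5), np.float64(-0.8), np.float64(-1.0), np.float64(-3.6), np.float64(-3.8), np.float64(-3.6), np.float64(-4.1), np.float64(-4.0), np.float64(-3.8), np.float64(-3.6)]
```

```bash
H='0 0 0 0 0 0'; python3 -m inch '0 0 .0003 0 0 0;0 0 .0003 0 0 0;0 0 .0003 0 0 0;0 0 .0003 0 0 0;0 0 .0003 0 0 0;0 0 .0003 0 0 0;0 0 .0003 0 0 0;0 0 .0003 0 0 0;0 0 .0003 0 0 0;0 0 .0003 0 0 0'; python3 -m inch '0 0 0 0 0 0;0 0 0 0 0 0;0 0 0 0 0 0;0 0 0 0 0 0;0 0 0 0 0 0;0 0 0 0 0 0;0 0 0 0 0 0;0 0 0 0 0 0'; python3 chk.py s8; python3 -m inch '0 0 -.007 0 0 0;0 0 -.014 0 0 0;0 0 -.02 0 0 0;0 0 -.03 0 0 0;0 0 -.06 0 0 0;0 0 -.1 0 0 0;0 0 -.15 0 0 0;0 0 -.15 0 0 0'; python3 row.py .125,-.14,.11 .125,-.135,.049
```

```text
clock: 9.18
tool_pos: [0.5492, 0.1555, 0.0587]
orientation: [-180.0, 0.0, -177.7]
force: [-1.8, -6.2, 8.3]
opening: 0.0003
gripper_force: 4.1
clock: 9.85
tool_pos: [0.5492, 0.1555, 0.0587]
orientation: [-179.9, -0.0, -177.7]
force: [-1.3, -6.0, 8.1]
opening: 0.0006
gripper_force: 4.1
[np.float64(-3.1), np.float64(-2.6), np.float64(-3.2), np.float64(-3.1), np.float64(-3.5), np.float64(-3.2), np.float64(-2.8), np.float64(-3.4), np.float64(-2.5), np.float64(-0.9), np.float64(-1.4), np.float64(-4.6), np.float64(-4.7), np.float64(-3.7), np.float64(-4.0), np.float64(-4.0), np.float64(-3.9), np.float64(-3.6)]
clock: 10.57
tool_pos: [0.551, 0.1575, 0.1063]
orientation: [179.9, 0.3, -177.7]
force: [0.1, 0.2, 0.5]
opening: 0.0008
gripper_force: 0.0
10.5667 mount [ 0.0075 -0.0342  0.1063] F [0.1 0.2 0.5] rpy [ 179.87    0.26 -177.67]
.125,-.14,.11 : -0.3915 -0.3530 -0.0113 0.0007 0.0014 0.0003
.125,-.135,.049 : -0.3906 -0.3368 0.1921 0.0007 0.0014 0.0003
```

```bash
python3 -m inch '-.1 -.13 -.02 0 0 0;-.2 -.25 -.02 0 0 0;-.3 -.35 -.02 0 0 0;-.39 -.35 -.02 0 0 0;-.39 -.35 0 0 0 0;-.39 -.345 .08 0 0 0;-.39 -.345 .15 0 0 0;-.39 -.345 .19 0 0 0;-.39 -.345 .19 0 0 0;-.39 -.345 .19 0 0 0'; python3 - <<'E'
from h import *
from row import inmount,row
print(inmount(),get_obs()['force'],row((.06,-.137,.049)),row((.042,-.137,.049)))
a=[save(c,c+'9.png') for c in('scene','top')]
print([(x['uv'],x['p']) for x in landmark_of('scene','peg_top')[:2]])
b=cv2.resize(a[0][180:280,190:310],None,fx=5,fy=5,interpolation=cv2.INTER_CUBIC)
cv2.imwrite('pics/s9z.png',b[:,:,::-1])
E
```

```text
clock: 11.4
tool_pos: [0.6701, 0.0576, 0.0459]
orientation: [-180.0, -0.1, -177.7]
force: [-0.1, 0.0, -0.1]
opening: 0.0004
gripper_force: 0.0
[ 0.1225 -0.1387  0.0459] [-0.14274956  0.03016939 -0.09917642] 0.2082 0.0059 -0.0101 -0.0002 -0.0003 0.0002 0.2682 0.0060 -0.0100 -0.0002 -0.0003 0.0002
[([238.6, 208.1], 0.7)]
```

View pics/s9z.png

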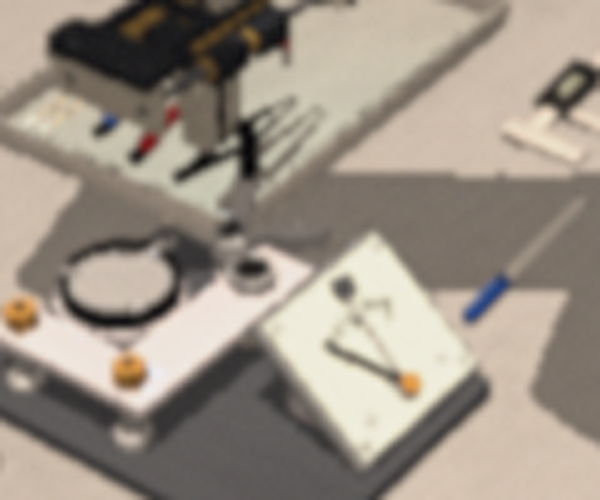

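```bash
python3 -m inch '.03 0 -.01 0 0 0;.06 .005 -.01 0 0 0;.08 .005 -.01 0 0 0;.1 .005 -.01 0 0 0;.12 .005 -.01 0 0 0;.14 .005 -.01 0 0 0;.16 .005 -.01 0 0 0;.18 .005 -.01 0 0 0;.2 .005 -.01 0 0 0;.22 .005 -.01 0 0 0'; python3 row.py .045,-.137,.049;  python3 -m inch '.01 0 0 0 0 0;.02 0 0 0 0 0;.02 0 0 0 0 0;.02 0 0 0 0 0'; python3 row.py .045,-.137,.049
```

```text
clock: 12.38
tool_pos: [0.604, 0.0568, 0.0496]
orientation: [180.0, 0.1, -177.7]
force: [2.7, 2.2, 2.1]
opening: 0.0004
gripper_force: 1.6
12.3833 mount [ 0.0564 -0.137   0.0496] F [2.7 2.2 2.1] rpy [ 1.7996e+02  7.0000e-02 -1.7770e+02]
.045,-.137,.049 : 0.0381 -0.0000 0.0020 0.0002 0.0004 0.0001
clock: 12.72
tool_pos: [0.5976, 0.0561, 0.049]
orientation: [-180.0, -0.1, -177.7]
force: [0.9, 0.9, 0.5]
opening: 0.0002
gripper_force: 0.5
12.7167 mount [ 0.05   -0.1374  0.049 ] F [0.9 0.9 0.5] rpy [-1.7999e+02 -6.0000e-02 -1.7770e+02]
.045,-.137,.049 : 0.0167 0.0014 -0.0001 -0.0001 -0.0004 0.0001
```

```bash
python3 -m inch '.007 0 0 0 0 0;.014 0 0 0 0 0;.014 0 0 0 0 0;.014 0 0 0 0 0'; python3 row.py;  python3 -m inch '.004 0 0 0 0 0;.008 0 0 0 0 0;.008 0 0 0 0 0;.008 0 0 0 0 0'; python3 row.py
```

```text
clock: 13.05
tool_pos: [0.5939, 0.0559, 0.0491]
orientation: [-180.0, -0.0, -177.7]
force: [2.7, 1.0, -0.4]
opening: 0.0004
gripper_force: 1.2
13.05 mount [ 0.0463 -0.1374  0.0491] F [ 2.7  1.  -0.4] rpy [-1.8000e+02 -1.0000e-02 -1.7771e+02]
clock: 13.38
tool_pos: [0.5916, 0.0558, 0.0492]
orientation: [180.0, 0.0, -177.7]
force: [3.3, 3.5, -1.4]
opening: 0.0004
gripper_force: 1.5
13.3833 mount [ 0.044  -0.1374  0.0492] F [ 3.3  3.5 -1.4] rpy [ 180.      0.   -177.71]
```

Still moving with about 3 N; continue in small steps until the motion stops.

```bash
python3 -m inch '.004 0 0 0 0 0;.008 0 0 0 0 0;.008 0 0 0 0 0;.008 0 0 0 0 0'; python3 -m inch '.003 0 0 0 0 0;.006 0 0 0 0 0;.006 0 0 0 0 0;.006 0 0 0 0 0'; python3 row.py
```

```text
clock: 13.72
tool_pos: [0.5895, 0.0559, 0.0493]
orientation: [180.0, 0.0, -177.7]
force: [4.1, 2.9, -2.6]
opening: 0.0007
gripper_force: 2.1
clock: 14.05
tool_pos: [0.5891, 0.056, 0.0495]
orientation: [180.0, 0.2, -177.7]
force: [8.9, 2.4, -5.3]
opening: -0.0
gripper_force: 4.5
14.05 mount [ 0.0415 -0.1372  0.0495] F [ 8.9  2.4 -5.3] rpy [ 179.97    0.18 -177.69]
```

```bash
python3 -m inch '-.04 0 0 0 0 0;-.08 0 0 0 0 0;-.1 -.03 -.1 0 0 0;-.1 -.05 -.2 0 0 0;-.1 -.15 -.3 0 0 0;-.1 -.3 -.4 0 0 0;-.1 -.4 -.4 0 0 0;-.1 -.5 -.4 0 0 0;-.1 -.5 -.4 0 0 0'; python3 - <<'E'
from h import *
from row import P
a=[save(c,c+'10.png') for c in('scene','top')]
for c in('scene','top'):
    print([(x['uv'],x['p']) for x in landmark_of(c,'peg_top')[:1]],proj(c,world(P,(.025,-.127,.081)))[0])
b=[cv2.resize(i,(400,400),interpolation=cv2.INTER_CUBIC) for i in (a[0][180:280,190:290],a[1][160:260,180:280])]
cv2.imwrite('pics/s10z.png',np.hstack(b)[:,:,::-1])
f=[cv2.imread(f'pics/{n}.png').astype(int) for n in('scene1','scene10')]
E
```

```text
clock: 14.8
tool_pos: [0.6216, -0.098, 0.1695]
orientation: [-180.0, -0.1, -177.9]
force: [-0.1, 0.7, -1.1]
opening: 0.0001
gripper_force: 0.0
[([255.0, 211.7], 0.68)] [255.05828896 210.71639405]
[] [259.56924721 203.88418643]
```

View pics/s10z.png

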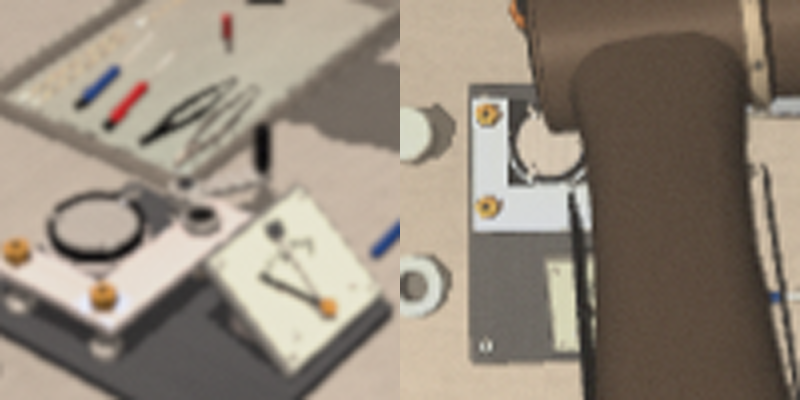

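The peg is back home at about (255, 211) px, the pointer is at rest, and the mount's edges are where they were. The gripper is clear.

```bash
python3 -c "
from plant import *
print(close_job())"
```

```text
the job is handed in; nothing more can be done
None
```

I swung the stop fully out, pressed the pad until the pointer stood about 1° short of the tab's middle, held it for over 1.5 s, let the plate rise, pushed the stop back fully home, and handed the job in at about 15 s.

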